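# Find the free bay in the bench power duct and push its flap open

## Task

Three of the four bays in the grey power duct on the bench already hold a plug-in adapter right under the flap; one bay is still free. Press lightly with the fingertips on the ribbed near edge of one flap after another until you find the one that gives, then push that flap down into its bay until it stands fully open against its stop, leave it open and take the hand away. Do not lean hard on the flaps that stay firm, and do not pick up, push or knock over anything else on the bench or on the duct.

Things in the scene. Friction and masses are not known exactly. Their poses are not given: they have to be found in the camera images.
- duct: Grey steel bench power duct, fixed, 424 mm long (own y), 180 mm deep, flat deck 115 mm above the bench; plain shelf 38 mm deep behind the flaps. Origin on the bench, 80 mm behind its near face; x points away from the robot (yaw within 0.25 rad), y along the row to the left. Four bays 101 mm apart, each 106 x 94 mm inside, 105 mm deep, under four identical metal flaps flush with the deck.
- flap1 (a joint): Angle of the flap first from the left (+y end) (102 x 90 x 4 mm): 0 flush and closed, grows as its near edge goes down and its far edge rises; stop at 1.2 rad. Over an adapter it dips 2 to 3 mm (0.05 rad), then its rubber underside strip (7 N/mm, 5 mm) meets it and it is firm. Over the empty bay about 2 N on the ribs moves it; no spring: the stiff hinge keeps it where left.
- flap1_press (a point): Place to press on the flap first from the left (+y end): on its top face, in the middle of the five shallow ribs along its near edge; 56 mm on the near side of the hinge line, 16 mm from the near edge. Moves with the flap.
- flap1_hinge (a point): Hinge line of the same flap (first from the left (+y end)), mid-width, 2 mm below the deck: the line runs along the duct's y, 72 mm from the flap's near edge and 30 mm from its far edge.
- flap2 (a joint): Angle of the flap second from the left (102 x 90 x 4 mm): 0 flush and closed, grows as its near edge goes down and its far edge rises; stop at 1.2 rad. Over an adapter it dips 2 to 3 mm (0.05 rad), then its rubber underside strip (7 N/mm, 5 mm) meets it and it is firm. Over the empty bay about 2 N on the ribs moves it; no spring: the stiff hinge keeps it where left.
- flap2_press (a point): Place to press on the flap second from the left: on its top face, in the middle of the five shallow ribs along its near edge; 56 mm on the near side of the hinge line, 16 mm from the near edge. Moves with the flap.
- flap2_hinge (a point): Hinge line of the same flap (second from the left), mid-width, 2 mm below the deck: the line runs along the duct's y, 72 mm from the flap's near edge and 30 mm from its far edge.
- flap3 (a joint): Angle of the flap third from the left (102 x 90 x 4 mm): 0 flush and closed, grows as its near edge goes down and its far edge rises; stop at 1.2 rad. Over an adapter it dips 2 to 3 mm (0.05 rad), then its rubber underside strip (7 N/mm, 5 mm) meets it and it is firm. Over the empty bay about 2 N on the ribs moves it; no spring: the stiff hinge keeps it where left.
- flap3_press (a point): Place to press on the flap third from the left: on its top face, in the middle of the five shallow ribs along its near edge; 56 mm on the near side of the hinge line, 16 mm from the near edge. Moves with the flap.
- flap3_hinge (a point): Hinge line of the same flap (third from the left), mid-width, 2 mm below the deck: the line runs along the duct's y, 72 mm from the flap's near edge and 30 mm from its far edge.
- flap4 (a joint): Angle of the flap last on the right (-y end) (102 x 90 x 4 mm): 0 flush and closed, grows as its near edge goes down and its far edge rises; stop at 1.2 rad. Over an adapter it dips 2 to 3 mm (0.05 rad), then its rubber underside strip (7 N/mm, 5 mm) meets it and it is firm. Over the empty bay about 2 N on the ribs moves it; no spring: the stiff hinge keeps it where left.
- flap4_press (a point): Place to press on the flap last on the right (-y end): on its top face, in the middle of the five shallow ribs along its near edge; 56 mm on the near side of the hinge line, 16 mm from the near edge. Moves with the flap.
- flap4_hinge (a point): Hinge line of the same flap (last on the right (-y end)), mid-width, 2 mm below the deck: the line runs along the duct's y, 72 mm from the flap's near edge and 30 mm from its far edge.
- coupler: Bystander: small white cable coupler, 20 x 38 x 16 mm, loose on the shelf of the deck behind the flaps. Origin at its underside.
- screwdriver: Bystander: screwdriver lying loose on the bench to the right of the duct, roughly along x. Origin at its underside.
- carton: Bystander: small cardboard carton, 110 x 85 x 70 mm high, loose on the bench to the left of the duct. Origin at the centre of its underside.
- bottle: Bystander: white bottle, 56 mm wide, 150 mm tall, loose on the bench to the right of the duct. Origin at the centre of its underside.

How it is judged:
By the outcome, as a careful person would: the job done as asked, in the order asked, and still so for the second after the job is handed in, with the robot touching nothing.
It also fails if it takes over 54 s, if anything falls off the work surface, if the arm or the gripper's body presses on something with over 40 N, if the wrist force passes 120 N, or if a joint passes its speed limit or range.

## Robot

A 6-joint arm with a two-finger parallel gripper is mounted at the origin on the work surface. World frame = base frame: x ahead of the robot, y to its left, z up, the work surface at z = 0. Lengths are in m, angles in rad, forces in N, time in s.
With the tool pointing down it reaches from about 0.3 to 0.825 m from the base axis. Payload 5.4 kg.
Tool frame: the origin (TCP) lies between the finger pads; the fingertips stand 14 mm ahead of it and the grasp point (between the pads) lies 5 mm behind it; z points along the fingers, y is the direction in which the jaws open and shut (so a half turn about z gives the same grasp; the last joint's range is limited). The gripper opens to 92 mm and grips with 3 to 60 N. Pads are 20 mm wide; open, the fingers measure 128 mm over their backs; the gripper's body (75 mm by 189 mm) begins 69 mm behind the grasp point.
Start: joints at [0.936, 0.158, 1.597, -0, 1.386, -0.21], TCP at [0.237, 0.524, 0.229] pointing down, gripper open.
Joint ranges: [-2.91, 2.91], [-0.94, 2.29], [0.18, 2.7], [-1.29, 4.43], [0.17, 2.64], [-3, 3]. Speed limits (rad/s): [2.57, 2.57, 3.14, 3.14, 3.14, 3.14].

## Interface

Orientations are given as a unit quaternion [x, y, z, w].
In Python, from workcell import env gives the robot as it stands.
- The arm moves only by the tool play_rows, never from a script. Its argument "deltas" is a list that holds one entry, the list of rows, each a list of 7 numbers: the opening, from 0 (shut) to 1 (fully open), then the shift along the tool's x, y, z in m, then the turn, a rotation vector about the tool's x, y, z in rad. In form: [[[grip, dx, dy, dz, ax, ay, az], ...]]. A call has 1 to 20 rows; each row shifts and turns the commanded pose from where the row before left it, along the tool's axes as they then stand; what a row does not reach is not made up. A row lasts 1/8 s, in which the tool goes at most 62.5 mm and 10.7 degrees, less where a joint would pass 70% of its speed; a pose out of reach is approached as far as the arm can. A call is refused whole if a number of a shift passes 0.0625 or a number of a turn 0.188, either way. A call with a gripper value outside its range is refused whole. The fingers move at their own pace and stop on an object; "newtons" is the grip in N (left out, the last holds). Time passes only in rows, so rows that do not move let the fingers close. It gives the time, the measured TCP pose, the force and the opening at its end, in the units of the state.
- env.get_obs(): the state, without advancing time (a new reading comes with each control period).
- env.capture(name): name is "scene" or "side" or "wrist"; returns the picture (400x640x3 uint8, red, green, blue); there is no depth.
- env.get_calibration(name): a dict with "mtx" (3x3 intrinsics, pixels), "rvec" (rotation vector, rad) and "tvec" (3), from world to camera coordinates, as OpenCV has them. Camera axes: x right, y down, z forward; pixel columns grow to the right and rows downward; lengths in m; the calibration is good to about 2 mm. A picture is of the moment at which its call begins: read the wrist's pose just before it. get_calibration takes no time and is no camera call; for the wrist camera it gives the pose at the moment of the call.
- env.close_job(): hands the job in, once; it reports no verdict.
The state is a dict: "t": time; "joint_positions": joint angles; "qvel": joint speeds; "effort": joint torques, N m; "eef_pos": TCP position; "eef_rot": TCP orientation; "ft_force": force on the tool from outside, world axes, zero at the start; "ft_torque": the same for the moment, N m; "grip_width": opening from 0.0 (shut) to 1.0 (fully open).
Only numpy, scipy, OpenCV 4.12 (cv2) and the standard library are available. Lean on these libraries where they do the work, as an engineer would, in place of code of your own. Each camera call takes 0.05 s, during which the arm holds its last target.

## Working session

There is one attempt and no reset: what is moved stays moved. The work goes in short steps, Python scripts to look and compute and a tool call to move; the robot and the scene stay as the last step left them, time stands still between calls to the robot, and variables do not carry over. Pictures are saved under pics/ and viewed, and the job is handed in when it is done.

Besides the shell and the picture viewer there is one more tool, called after ">>>" as a command line: name --argument value ..., lists and objects as JSON in quotes. play_rows: Moves the arm, as the interface text tells. Its arguments: {"type":"object","properties":{"deltas":{"type":"array"},"newtons":{"type":"number"}},"required":["deltas"]}

```bash
mkdir -p pics; python3 - <<'E'
from workcell import env
import cv2
o=env.get_obs();print({k:(v if not hasattr(v,'round') else v.round(4) if hasattr(v,'shape') else v) for k,v in o.items()})
for n in ("scene","side","wrist"):
    c=env.get_calibration(n);print(n,c)
    cv2.imwrite(f"pics/{n}0.png",cv2.cvtColor(env.capture(n),cv2.COLOR_RGB2BGR))
E
```

```text
{'t': 0.0, 'joint_positions': array([ 0.9359,  0.1591,  1.5982, -0.    ,  1.3862, -0.2101]), 'qvel': array([-0.0007, -0.0004,  0.0018, -0.001 , -0.0006, -0.0016]), 'effort': array([-2.00000e-04, -3.85556e+01, -3.22113e+01,  7.03000e-02,
        3.77000e-02, -1.00000e-04]), 'eef_pos': array([0.2366, 0.5234, 0.2276]), 'eef_rot': array([ 2.108e-01,  9.775e-01, -9.000e-04, -4.000e-04]), 'ft_force': array([-0.3654,  1.061 ,  0.0075]), 'ft_torque': array([ 0.0513, -0.0258, -0.0082]), 'grip_width': 0.996297418383684}
scene {'mtx': array([[378.67761068,   0.        , 313.48462062],
       [  0.        , 378.67761068, 201.21267566],
       [  0.        ,   0.        ,   1.        ]]), 'rvec': array([ 1.06531266,  2.50257728, -0.93841245]), 'tvec': array([ 0.42306217, -0.24258918,  1.44834062])}
side {'mtx': array([[408.85659443,   0.        , 322.48200963],
       [  0.        , 408.85659443, 199.53040094],
       [  0.        ,   0.        ,   1.        ]]), 'rvec': array([ 2.27987917, -0.85068835,  0.33644503]), 'tvec': array([-0.42081676,  0.32691604,  0.95916284])}
wrist {'mtx': array([[330.49464854,   0.        , 322.58475052],
       [  0.        , 330.49464854, 204.97138112],
       [  0.        ,   0.        ,   1.        ]]), 'rvec': array([-2.41737713, -1.56113922, -0.2348588 ]), 'tvec': array([-0.57366361, -0.03508362,  0.39327664])}
```

View pics/scene0.png

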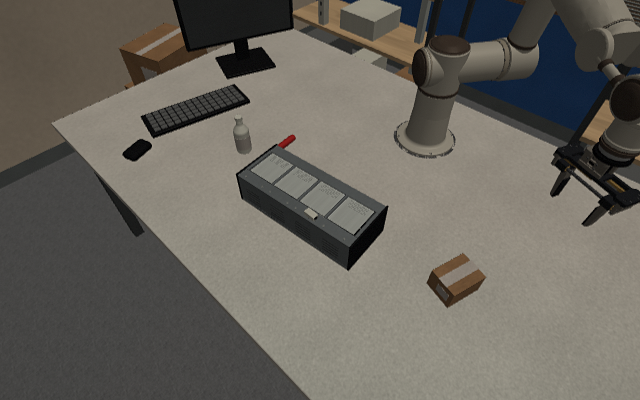

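View pics/side0.png

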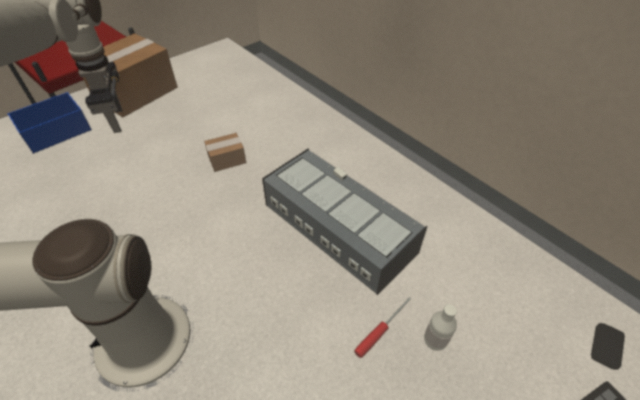

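View pics/wrist0.png

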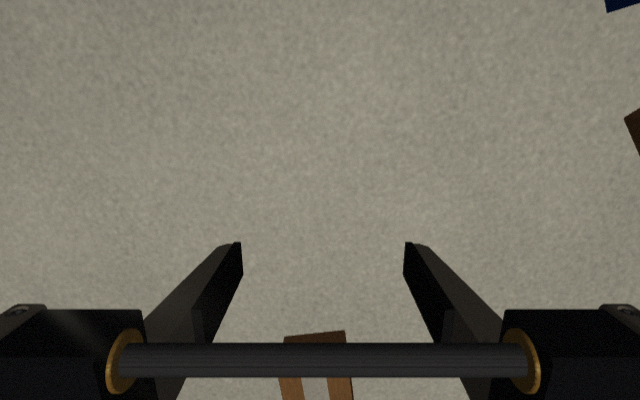

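The scene view shows the duct centred near (312,205) with four light flaps. In the side view it is near (345,215), with the carton at (225,150), the screwdriver at (380,330) and the bottle at (441,328). I'll enlarge both.

```bash
python3 - <<'E'
import cv2
a=cv2.imread("pics/scene0.png")[135:275,225:400];cv2.imwrite("pics/sc.png",cv2.resize(a,None,fx=4,fy=4,interpolation=cv2.INTER_CUBIC))
a=cv2.imread("pics/side0.png")[140:300,250:440];cv2.imwrite("pics/si.png",cv2.resize(a,None,fx=3.75,fy=3.75,interpolation=cv2.INTER_CUBIC))
E
```

```text
(no output)
```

View pics/sc.png

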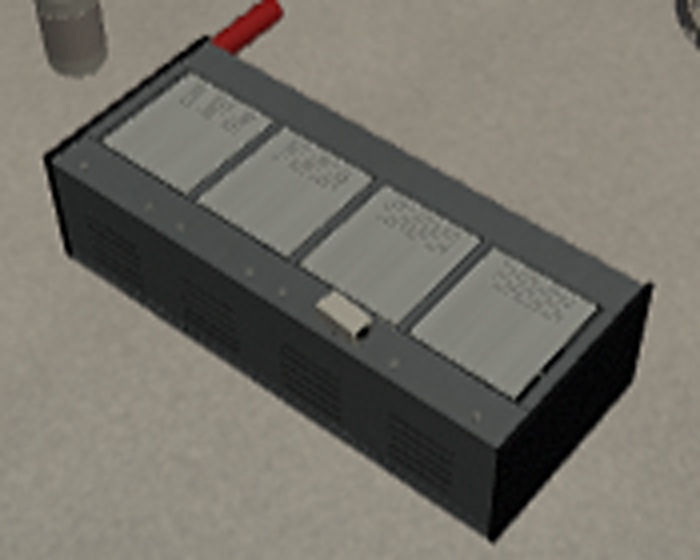

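View pics/si.png

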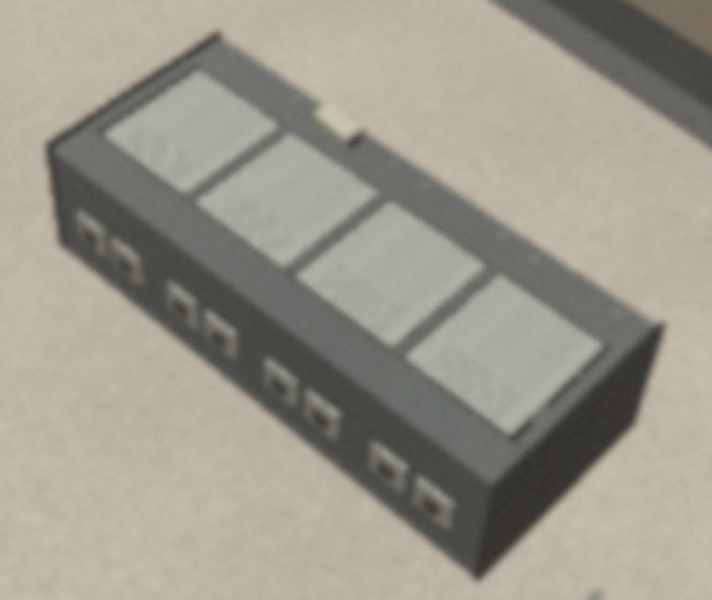

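```bash
cat > h.py <<'E'
import numpy as np,cv2
from scipy.optimize import least_squares
N=lambda k:151.5-101*(k-1)
def corners(k): # near+y near-y far-y far+y
    y=N(k)/1000
    return [(-.040,y+.045,.115),(-.040,y-.045,.115),(.062,y-.045,.115),(.062,y+.045,.115)]
sc={1:[(602,307),(490,250),(412,328),(520,400)],2:[(482,241),(380,185),(302,262),(398,325)],3:[(373,181),(285,125),(200,200),(292,257)],4:[(272,127),(190,72),(103,138),(188,193)]}
si={1:[(105,133),(185,192),(277,127),(203,70)],2:[(197,203),(288,265),(377,193),(292,135)],3:[(297,272),(390,345),(485,268),(395,203)],4:[(407,355),(513,436),(602,347),(498,275)]}
def W(p,P):
    c,s=np.cos(p[2]),np.sin(p[2]);P=np.atleast_2d(P)
    return np.c_[p[0]+c*P[:,0]-s*P[:,1],p[1]+s*P[:,0]+c*P[:,1],P[:,2]]
E
python3 - <<'E'
from h import *
from workcell import env
D=[]
for n,d,f,o in (("scene",sc,4,(225,135)),("side",si,3.75,(250,140))):
    uv=np.array([q for k in d for q in d[k]]);uv=(uv+.5)/f-.5+np.array(o)
    D.append((env.get_calibration(n),uv))
P=np.array([q for k in sc for q in corners(k)])
def res(p,D=D): return np.concatenate([(cv2.projectPoints(W(p,P),c['rvec'],c['tvec'],c['mtx'],None)[0][:,0]-uv).ravel() for c,uv in D])
for DD in (D,D[:1],D[1:]):
    r=least_squares(lambda p:res(p,DD),[.6,0,0]);print(r.x.round(4),np.sqrt((r.fun**2).mean()),)
r=least_squares(res,[.6,0,0]);p=r.x;np.save("pose.npy",p)
for k in (1,2,3,4): print(k,W(p,[(-.024,N(k)/1000,.115),(.032,N(k)/1000,.113)]).round(4).tolist())
o=env.get_obs();from scipy.spatial.transform import Rotation as R
print(R.from_quat(o['eef_rot']).as_matrix().round(3),o['t'])
E
```

```text
[ 0.5586 -0.0566  0.0847] 0.8157525201409053
[ 0.558  -0.0548  0.0905] 0.7267868241163853
[ 0.5591 -0.0579  0.0796] 0.6433649429105116
1 [[0.5218, 0.0924, 0.115], [0.5776, 0.0971, 0.113]]
2 [[0.5304, -0.0083, 0.115], [0.5862, -0.0035, 0.113]]
3 [[0.5389, -0.1089, 0.115], [0.5947, -0.1042, 0.113]]
4 [[0.5475, -0.2095, 0.115], [0.6033, -0.2048, 0.113]]
[[-0.911  0.412 -0.001]
 [ 0.412  0.911 -0.001]
 [ 0.    -0.001 -1.   ]] 0.15
```

>>> play_rows --deltas '[[[0,0,0,0,0,0,-0.17],[0,0,0,0,0,0,-0.17],[0,0,0,0,0,0,-0.17],[0,-0.0206,-0.0378,0,0,0,0],[0,-0.0206,-0.0378,0,0,0,0],[0,-0.0206,-0.0378,0,0,0,0],[0,-0.0206,-0.0378,0,0,0,0],[0,-0.0206,-0.0378,0,0,0,0],[0,-0.0206,-0.0378,0,0,0,0],[0,-0.0206,-0.0378,0,0,0,0],[0,-0.0206,-0.0378,0,0,0,0],[0,-0.0206,-0.0378,0,0,0,0],[0,-0.0206,-0.0378,0,0,0,0],[0,-0.0206,-0.0378,0,0,0,0],[0,-0.0206,-0.0378,0,0,0,0],[0,0,0,0,0,0,0],[0,0,0,0,0,0,0]]]' --newtons 20

```text
t: 2.28
eef_pos: [0.5214, 0.0934, 0.2282]
eef_rot: [-0.043, 0.999, 0.0, -0.001]
ft_force: [-0.2, -0.4, 0.1]
grip_width: 0.003
```

```bash
cat > st.py <<'E'
from h import *
from workcell import env
from scipy.spatial.transform import Rotation as R
import sys
o=env.get_obs();p=np.load("pose.npy")
M=R.from_quat(o['eef_rot']).as_matrix()
print("t",o['t'],"tcp",o['eef_pos'].round(4),"F",o['ft_force'].round(2),"grip",round(float(o['grip_width']),3),"q",o['joint_positions'].round(2))
print("R",M.round(3).tolist())
tip=o['eef_pos']+.014*M[:,2]
c,s=np.cos(p[2]),np.sin(p[2]);d=tip[:2]-p[:2]
print("tip in duct (mm)",np.round([1e3*(c*d[0]+s*d[1]),1e3*(-s*d[0]+c*d[1]),1e3*(tip[2]-.115)],1))
for k in (1,2,3,4):
    t=W(p,[(-.024,N(k)/1000,.115)])[0]; print(k,"tool delta tip->press mm",(1e3*M.T@(t-tip)).round(1))
for n in sys.argv[2:]:
    cv2.imwrite(f"pics/{n}_{sys.argv[1]}.png",cv2.cvtColor(env.capture(n),cv2.COLOR_RGB2BGR))
E
python3 st.py 1 wrist side; python3 - <<'E'
from workcell import env;import cv2
c=env.get_calibration("wrist");Rm=cv2.Rodrigues(c['rvec'])[0];print(-Rm.T@c['tvec'],Rm)
E
```

```text
t 2.275 tcp [0.5214 0.0934 0.2282] F [-0.22 -0.36  0.12] grip 0.003 q [-0.05  0.04  1.72  0.    1.38 -1.71]
R [[-0.996, -0.085, -0.001], [-0.085, 0.996, 0.0], [0.001, 0.001, -1.0]]
tip in duct (mm) [-24.4 152.6  99.2]
1 tool delta tip->press mm [-0.5 -1.2 99.2]
2 tool delta tip->press mm [  -0.5 -102.2   99.2]
3 tool delta tip->press mm [  -0.4 -203.2   99.1]
4 tool delta tip->press mm [  -0.4 -304.2   99.1]
[0.43774472 0.08583137 0.38549133] [[-8.69034956e-02  9.96216667e-01  3.68121322e-04]
 [ 9.51271939e-01  8.28730582e-02  2.97008004e-01]
 [ 2.95853816e-01  2.61612172e-02 -9.54874919e-01]]
```

View pics/wrist_1.png

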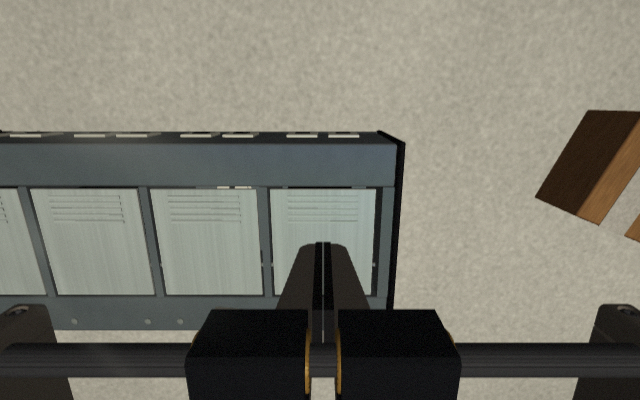

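View pics/side_1.png

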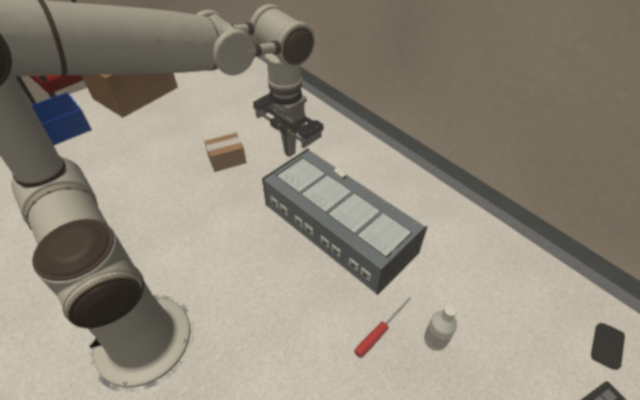

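```bash
python3 - <<'E'
from h import *
from workcell import env
c=env.get_calibration("wrist");p=np.load("pose.npy")
im=cv2.imread("pics/wrist_1.png")
for k in (1,2,3):
    q=cv2.projectPoints(W(p,corners(k)),c['rvec'],c['tvec'],c['mtx'],None)[0][:,0];print(k,q.round(1).tolist())
    for u in q: cv2.drawMarker(im,tuple(int(round(x)) for x in u),(0,0,255),0,9,1)
cv2.imwrite("pics/wr1c.png",cv2.resize(im[110:320,0:420],None,fx=1.9,fy=1.9))
E
```

```text
1 [[374.9, 187.2], [268.2, 187.0], [273.3, 293.0], [369.6, 293.1]]
2 [[255.1, 186.9], [148.3, 186.7], [165.1, 292.8], [261.5, 292.9]]
3 [[135.2, 186.7], [28.3, 186.4], [56.9, 292.6], [153.3, 292.7]]
```

View pics/wr1c.png

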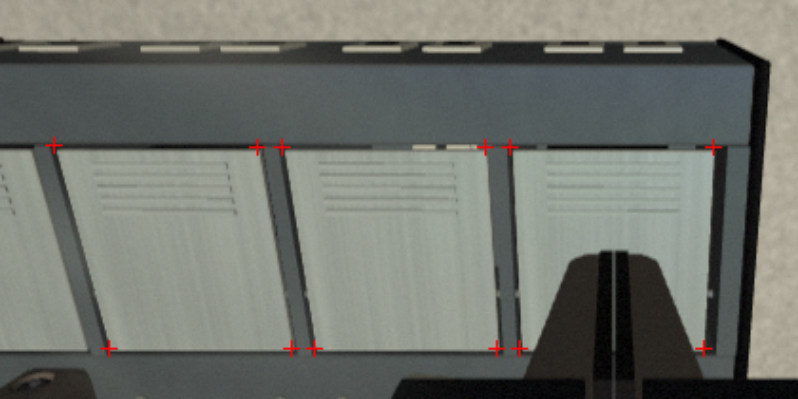

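The fitted flap corners match the wrist picture to about 2 px, or 2 mm. I'll lower onto flap 1.

>>> play_rows --deltas '[[[0,-0.001,0,0.03,0,0,0],[0,0,0,0.03,0,0,0],[0,0,0,0.02,0,0,0],[0,0,0,0.01,0,0,0],[0,0,0,0.003,0,0,0],[0,0,0,0.003,0,0,0],[0,0,0,0.001,0,0,0],[0,0,0,0,0,0,0]]]'

```text
t: 3.38
eef_pos: [0.5232, 0.093, 0.132]
eef_rot: [-0.043, 0.999, -0.0, 0.0]
ft_force: [-0.8, 0.1, -0.0]
grip_width: 0.006
```

>>> play_rows --deltas '[[[0,0,0,0.001,0,0,0],[0,0,0,0.001,0,0,0],[0,0,0,0,0,0,0]]]'

```text
t: 3.75
eef_pos: [0.5228, 0.093, 0.1295]
eef_rot: [-0.043, 0.999, 0.0, -0.0]
ft_force: [0.2, 0.6, -0.2]
grip_width: 0.004
```

>>> play_rows --deltas '[[[0,0,0,0.001,0,0,0],[0,0,0,0,0,0,0]]]'

```text
t: 4.0
eef_pos: [0.5229, 0.0931, 0.1287]
eef_rot: [-0.043, 0.999, -0.0, 0.0]
ft_force: [-1.1, 0.3, 0.6]
grip_width: 0.003
```

>>> play_rows --deltas '[[[0,0,0,0.001,0,0,0],[0,0,0,0.0005,0,0,0],[0,0,0,0,0,0,0]]]'

```text
t: 4.38
eef_pos: [0.5229, 0.093, 0.1273]
eef_rot: [-0.043, 0.999, -0.0, 0.0]
ft_force: [-1.7, -0.0, 4.1]
grip_width: 0.004
```

>>> play_rows --deltas '[[[0,0,0,0.001,0,0,0],[0,0,0,0,0,0,0]]]'

```text
t: 4.62
eef_pos: [0.523, 0.093, 0.1267]
eef_rot: [-0.043, 0.999, -0.0, 0.0]
ft_force: [-2.6, -0.1, 5.9]
grip_width: 0.006
```

>>> play_rows --deltas '[[[0,0,0,0.0007,0,0,0],[0,0,0,0,0,0,0]]]'

```text
t: 4.88
eef_pos: [0.523, 0.093, 0.1264]
eef_rot: [-0.043, 0.999, -0.0, 0.0]
ft_force: [-4.6, -0.3, 8.9]
grip_width: 0.002
```

Flap 1 dipped about 2.5 mm, then the force climbed to 9 N, so it's firm. On to flap 2.

>>> play_rows --deltas '[[[0,0,0,-0.0052,0,0,0],[0,0,0,-0.02,0,0,0],[0,0,-0.03,0,0,0,0],[0,0,-0.041,0,0,0,0],[0,0,-0.03,0,0,0,0],[0,0,0,0.01,0,0,0],[0,0,0,0.008,0,0,0],[0,0,0,0.0025,0,0,0],[0,0,0,0,0,0,0]]]'

```text
t: 6.0
eef_pos: [0.5312, -0.0067, 0.1297]
eef_rot: [-0.043, 0.999, 0.0, -0.0]
ft_force: [0.2, -0.8, 0.7]
grip_width: 0.003
```

>>> play_rows --deltas '[[[0,0,0,0.001,0,0,0],[0,0,0,0.001,0,0,0],[0,0,0,0,0,0,0]]]'

```text
t: 6.38
eef_pos: [0.5317, -0.0075, 0.1283]
eef_rot: [-0.043, 0.999, 0.0, 0.0]
ft_force: [0.2, 0.5, 1.2]
grip_width: 0.007
```

>>> play_rows --deltas '[[[0,0,0,0.001,0,0,0],[0,0,0,0.0005,0,0,0],[0,0,0,0,0,0,0]]]'

```text
t: 6.75
eef_pos: [0.5316, -0.0076, 0.1267]
eef_rot: [-0.043, 0.999, -0.0, 0.0]
ft_force: [0.4, 0.6, 1.0]
grip_width: 0.005
```

>>> play_rows --deltas '[[[0,0,0,0.001,0,0,0],[0,0,0,0,0,0,0]]]'

```text
t: 7.0
eef_pos: [0.5315, -0.0077, 0.1256]
eef_rot: [-0.043, 0.999, -0.0, 0.0]
ft_force: [0.5, -0.7, 1.4]
grip_width: 0.007
```

>>> play_rows --deltas '[[[0,0,0,0.001,0,0,0],[0,0,0,0,0,0,0]]]'

```text
t: 7.25
eef_pos: [0.5315, -0.0077, 0.1246]
eef_rot: [-0.043, 0.999, -0.0, 0.0]
ft_force: [-0.2, 0.3, 1.7]
grip_width: 0.0
```

>>> play_rows --deltas '[[[0,0,0,0.001,0,0,0],[0,0,0,0,0,0,0]]]'

```text
t: 7.5
eef_pos: [0.5315, -0.0077, 0.1235]
eef_rot: [-0.043, 0.999, -0.0, -0.0]
ft_force: [1.0, 0.1, 0.6]
grip_width: 0.005
```

Flap 2 moved 5.5 mm at about 1.5 N, so it's the free one. I'll push it down along its arc.

>>> play_rows --deltas '[[[0,-0.0006,0,0.004,0,0,0],[0,-0.0007,0,0.004,0,0,0],[0,-0.0016,0,0.0042,0,0,0],[0,-0.0016,0,0.0042,0,0,0],[0,-0.0023,0,0.0039,0,0,0],[0,-0.0024,0,0.0038,0,0,0],[0,0,0,0,0,0,0]]]'

```text
t: 8.38
eef_pos: [0.5404, -0.0067, 0.099]
eef_rot: [-0.043, 0.999, 0.0, -0.0]
ft_force: [0.2, 0.3, 1.2]
grip_width: 0.004
```

>>> play_rows --deltas '[[[0,-0.0031,0,0.0033,0,0,0],[0,-0.0031,0,0.0032,0,0,0],[0,-0.0035,0,0.0028,0,0,0],[0,0,0,0,0,0,0]]]'

```text
t: 8.88
eef_pos: [0.5504, -0.0058, 0.0898]
eef_rot: [-0.043, 0.999, 0.0, -0.0]
ft_force: [-0.3, -0.2, 0.1]
grip_width: 0.005
```

```bash
python3 st.py 2 wrist scene; python3 -c "
import cv2
a=cv2.imread('pics/scene_2.png')[100:275,225:425];cv2.imwrite('pics/sc2.png',cv2.resize(a,None,fx=3.4,fy=3.4,interpolation=cv2.INTER_CUBIC))"
```

```text
t 8.875 tcp [ 0.5504 -0.0058  0.0898] F [-0.31 -0.22  0.13] grip 0.005 q [-0.23  0.25  1.79  0.    1.11 -1.89]
R [[-0.996, -0.085, -0.0], [-0.085, 0.996, 0.0], [0.0, 0.0, -1.0]]
tip in duct (mm) [ -3.9  51.2 -39.2]
1 tool delta tip->press mm [ 20.1 100.3 -39.2]
2 tool delta tip->press mm [ 20.1  -0.7 -39.2]
3 tool delta tip->press mm [  20.2 -101.7  -39.2]
4 tool delta tip->press mm [  20.3 -202.7  -39.3]
```

View pics/wrist_2.png

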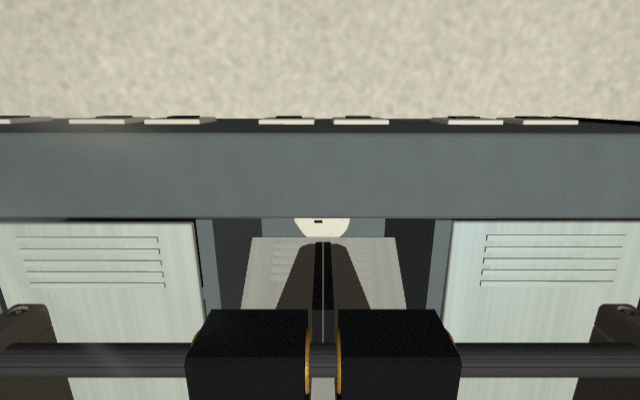

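View pics/sc2.png

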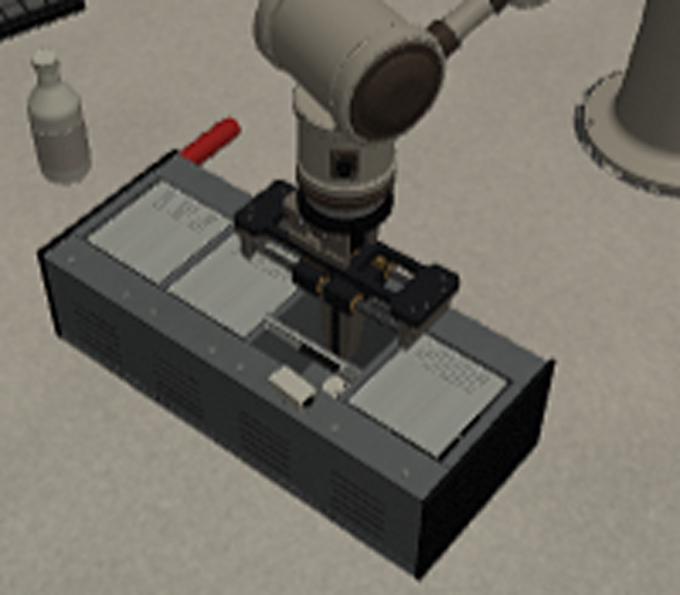

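The flap is about 1.0 rad open over an empty bay, with the socket visible at (320,227) in the wrist picture. I'll continue to the stop and watch the force.

>>> play_rows --deltas '[[[0,-0.0019,0,0.0012,0,0,0],[0,-0.0019,0,0.0012,0,0,0],[0,-0.002,0,0.001,0,0,0],[0,0,0,0,0,0,0]]]'

```text
t: 9.48
eef_pos: [0.5562, -0.0055, 0.0867]
eef_rot: [-0.043, 0.999, 0.0, 0.0]
ft_force: [-0.2, -0.0, 0.7]
grip_width: 0.001
```

>>> play_rows --deltas '[[[0,-0.002,0,0.001,0,0,0],[0,0,0,0,0,0,0]]]'

```text
t: 9.72
eef_pos: [0.5582, -0.0053, 0.0857]
eef_rot: [-0.043, 0.999, 0.0, 0.0]
ft_force: [-1.5, -0.0, 0.6]
grip_width: 0.008
```

>>> play_rows --deltas '[[[0,-0.0015,0,0.0006,0,0,0],[0,0,0,0,0,0,0]]]'

```text
t: 9.98
eef_pos: [0.5591, -0.0052, 0.0852]
eef_rot: [-0.043, 0.999, 0.0, -0.001]
ft_force: [-5.1, 0.3, 3.6]
grip_width: 0.005
```

>>> play_rows --deltas '[[[0,-0.001,0,0.0004,0,0,0],[0,0,0,0,0,0,0]]]'

```text
t: 10.22
eef_pos: [0.5594, -0.0052, 0.085]
eef_rot: [-0.043, 0.999, -0.0, -0.002]
ft_force: [-8.6, -0.0, 7.5]
grip_width: 0.005
```

The force rises sharply to about 11 N at the predicted 1.2 rad geometry, so this is the stop. I'll back off the flap toward the near side, then go up.

>>> play_rows --deltas '[[[0,-0.0005,0,0.0002,0,0,0],[0,0,0,0,0,0,0],[0,0.006,0,-0.001,0,0,0],[0,0.01,0,0,0,0,0],[0,0,0,-0.01,0,0,0],[0,0,0,-0.03,0,0,0],[0,0,0,-0.04,0,0,0],[0,0,0,-0.04,0,0,0],[0,0.03,0,-0.03,0,0,0],[0,0.04,0,0,0,0,0],[0,0.03,0,0,0,0,0],[0,0.03,0,0,0,0,0],[0,0,0,0,0,0,0],[0,0,0,0,0,0,0]]]'

```text
t: 11.98
eef_pos: [0.4165, -0.0176, 0.2363]
eef_rot: [-0.043, 0.999, -0.0, 0.001]
ft_force: [-1.0, 0.2, -0.5]
grip_width: 0.003
```

```bash
python3 st.py 3 wrist scene side; python3 -c "
import cv2
a=cv2.imread('pics/scene_3.png')[100:275,225:425];cv2.imwrite('pics/sc3.png',cv2.resize(a,None,fx=3.4,fy=3.4,interpolation=cv2.INTER_CUBIC))
a=cv2.imread('pics/side_3.png')[130:370,200:480];cv2.imwrite('pics/si3.png',cv2.resize(a,None,fx=2.4,fy=2.4,interpolation=cv2.INTER_CUBIC))"
```

```text
t 11.975 tcp [ 0.4165 -0.0176  0.2363] F [-0.98  0.16 -0.49] grip 0.003 q [-0.33 -0.28  2.    0.    1.42 -1.99]
R [[-0.996, -0.085, 0.002], [-0.085, 0.996, -0.0], [-0.002, -0.001, -1.0]]
tip in duct (mm) [-138.2   50.8  107.3]
1 tool delta tip->press mm [-114.   100.7  107.5]
2 tool delta tip->press mm [-114.    -0.3  107.5]
3 tool delta tip->press mm [-114.  -101.3  107.6]
4 tool delta tip->press mm [-113.9 -202.3  107.6]
```

View pics/sc3.png

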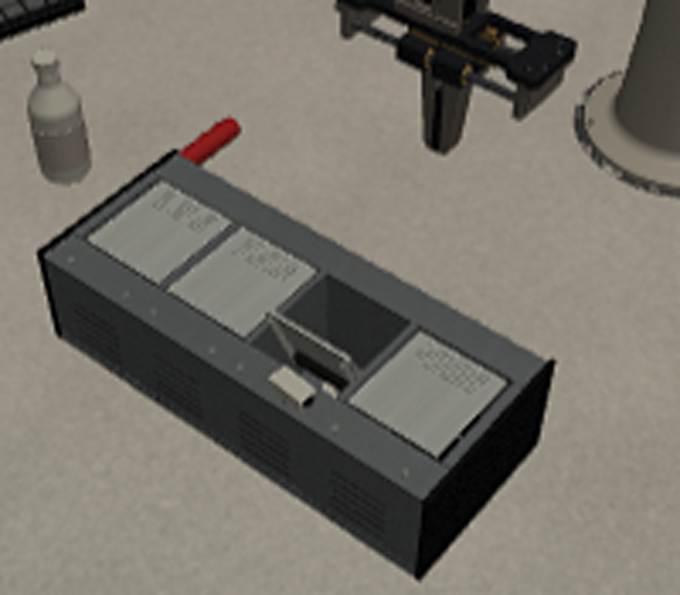

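View pics/si3.png

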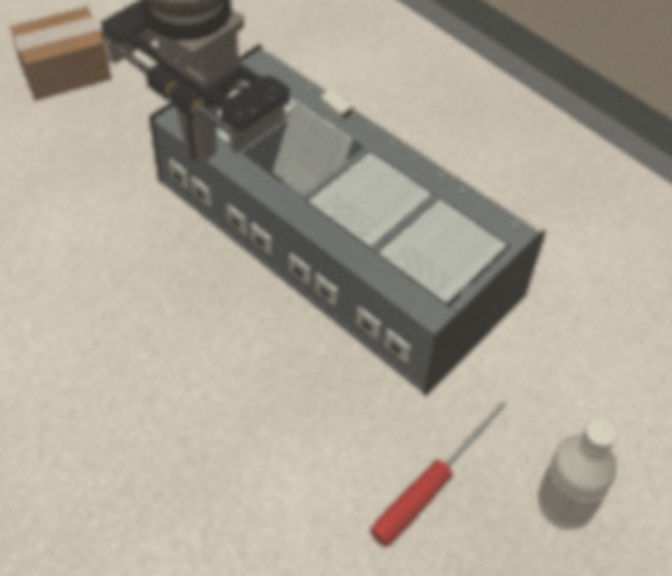

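View pics/wrist_3.png

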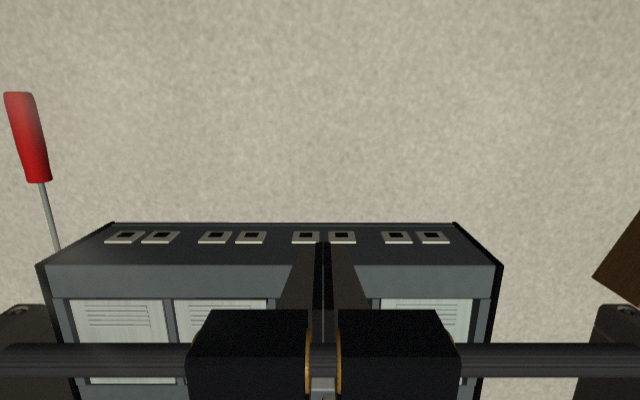

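Flap 2 stands open and the coupler is still on the shelf near (292,386) in the crop. Next I'll check the flap angle from its raised far edge.

```bash
python3 - <<'E'
from h import *
from workcell import env
p=np.load("pose.npy");c=env.get_calibration("scene")
im=cv2.imread('pics/scene_3.png')[175:225,285:345];im=cv2.resize(im,None,fx=10,fy=10,interpolation=cv2.INTER_CUBIC)
for a,col in ((1.0,(255,0,0)),(1.1,(0,255,0)),(1.2,(0,0,255))):
    pts=[]
    for y in (.0955,.0055):
        for r,n in ((.03,.002),(.03,-.002)):
            pts.append((.032+r*np.cos(a)-n*np.sin(a),y,.113+r*np.sin(a)+n*np.cos(a)))
    q=cv2.projectPoints(W(p,pts),c['rvec'],c['tvec'],c['mtx'],None)[0][:,0]
    q=((q-[285,175]+.5)*10-.5).round().astype(int);print(a,q.tolist())
    for u in q: cv2.drawMarker(im,tuple(map(int,u)),col,1,14,1)
cv2.imwrite("pics/chk.png",im)
E
```

```text
1.0 [[423, 322], [415, 334], [175, 171], [167, 183]]
1.1 [[429, 313], [421, 325], [181, 163], [173, 174]]
1.2 [[435, 305], [427, 316], [187, 155], [179, 166]]
```

View pics/chk.png

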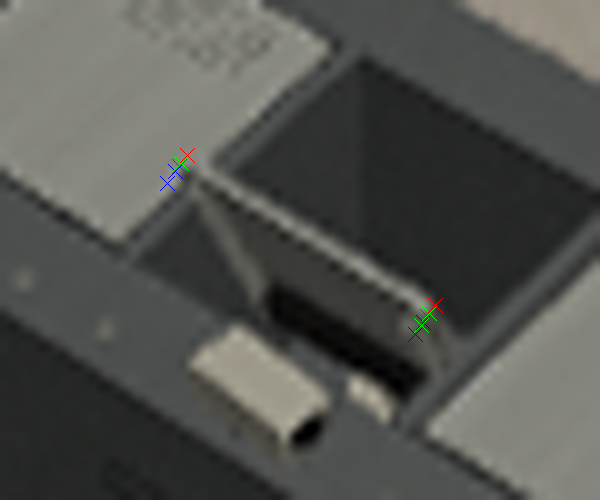

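```bash
python3 -c "
from workcell import env
print(env.close_job())"
```

```text
the job is handed in; nothing more can be done
None
```

I found the free bay under flap 2 (second from the left), pushed that flap down to its stop, left it open and took the hand away. I handed the job in at about 12 s of the 54 s allowed.

- **Finding it:** Flap 1 dipped about 2.5 mm, then pushed back with up to 9 N, so I left it. Flap 2 kept moving at about 1.5 N, so I did not touch flaps 3 and 4.
- **Fully open:** The force rose from about 1 N to 11 N at the end of the push. The fingertip position there works out to about 1.2 rad, which is where the stop is.
- **Last pictures:** Flap 2 still stands steeply open. The coupler, bottle, screwdriver and carton look undisturbed, and the hand is well clear of the duct.
- **Limits of the check:** The scene picture of the flap's raised edge fits a steep opening, but it was 1–2 px off the model. It could not separate 1.1 from 1.2 rad, so the stop rests mainly on the force rise and the fingertip position.

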